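# Index the grinding carrier and hold the spark shield open

### The job

Slide the carrier along its rail to the next station, so that its detent clicks home, with the spark shield still shut. Then pull the spring-return shield out by its upright handle until its index tooth stands level with the pointer on the scale bar, and finish while still holding it there, because it springs shut if let go. Leave the can, the brush and the collar on the bench where they are.

Things in the scene. Friction and masses are not known exactly. Their poses are not given: they have to be found in the camera images.
- fixture: Fixed dark steel base plate, 12 mm thick; place and yaw vary. Origin on the bench top. At yaw 0 x points away from the robot; y is the carrier's way to the station; z up. Plate spans x -50..130, y -165..165 mm. Rail along y, centreline x = 45 mm. Station at y = 60 mm. Grey shield guides at x -35..5, y 18..102 mm, 78 mm high.
- station (a point): Fixed point on the rail's centreline at the station, at bench height: fixture x 45, y 60 mm. The carrier's clamped block is centred over it when seated. A spring roller plunger in a dark block (fixture x 97..127 mm, top 44 mm high) stands beside it beyond the rail and makes the detent with two pins on the carrier.
- carrier (a joint): Carrier's travel along the fixture's +y, m. 0 = start stop, 0.110 = seated in the station's detent, 0.135 = stop beyond. Starts at 0 to 0.04; stays where left. Friction 1 N; about 8 N is needed to enter the detent (at 0.094 to 0.102) and to leave it again; let go between 0.104 and 0.116, the detent draws it to 0.110.
- carrier_post (a point): Centre of the top of the round upright steel post on the carrier's trailing end: diameter 16 mm, from 41 to 101 mm high, at fixture x = 45 mm, y = -116 mm + travel. The carrier is an aluminium slab 60 x 124 mm, 26 to 41 mm high, with a clamped steel block (top 59 mm high) centred 66 mm ahead (+y) of the post; the slab ends 12 mm behind the post's axis.
- shield: Spring-return spark shield: steel sheet 125 x 58 x 4 mm, top 72 mm high, over the station, with an upright black handle plate at its near end. Axes as the fixture's. Origin below the handle's middle at bench height; shut, at fixture x -50, y 60 mm. Slides along fixture -x (to the robot), 75 mm at most; spring pulls it shut with 5.4 N + 90 N per m of opening.
- shield_grip (a point): Middle of the black handle plate, 104 mm high, good to pinch from above: the plate is 14 mm thick along the travel (fixture x), 44 mm wide (fixture y) and stands from 72 to 124 mm high. Moves with the shield.
- shield_index (a point): Tip of the shield's index tooth, 72 mm high: a small steel tab, 8 mm wide along the travel, on the sheet's +y edge, in line with the handle and 43 mm in +y from the handle's middle. Moves with the shield.
- pointer: Brass pointer on the fixed scale bar beside the shield; axes as the fixture's. Origin under its middle, 62 mm high, at fixture y = 116 mm, x from -112 to -84 mm. Its 6 mm wide finger points in -y at the tooth's path, top 75 mm high. At the mark, the index tooth's x in this frame is 0 (shield 34 to 62 mm open). It is no stop: the tooth passes it freely.
- spray_can: Bare metal can, 60 mm diameter, 170 mm tall, standing on the bench beside the fixture. Origin at the middle of its base. Leave alone.
- brush: Hand brush lying on the bench. Leave alone.
- collar: Dark steel shaft collar, 60 mm diameter, 24 mm high, lying on the bench. Origin at the middle of its underside. Leave alone.

How it is judged (in metres and radians):
On the way, in this order (a step that is already met when the one before it is completed fails the run):
1. the carrier sits in the station's detent while the shield is still shut (value of joint carrier between 0.106 and 0.114 m and x of shield in the frame of fixture above -0.06 m), for 0.2 s.
2. the shield has been pulled out so that its index tooth is level with the pointer (x of shield_index in the frame of pointer between -0.006 and 0.006 m and contact force between the fingers and shield above 3 N), for 0.2 s.
At the end, for the whole second after the job is handed in: Carrier seated at its station (travel 0.110 m within 4 mm); the fingers hold the shield still (under 10 mm/s, over 3 N on it) with its index tooth within 6 mm of level with the pointer along the travel; no loose object touches the shield (all of step 2 and value of joint carrier between 0.106 and 0.114 m and linear speed of shield below 0.01 m/s and contact force between each of spray_can, brush, collar and shield below 0.2 N); the arm keeps its last pose, push and grip.
It fails at once if the can, the brush or the collar was moved more than 20 mm or the can tipped (distance of any of spray_can, brush, collar from where it was at the start of the episode above 0.02 m or angle between spray_can's own z axis and vertical above 0.3 rad).
It also fails if it takes over 45 s, if anything falls off the work surface, if the arm or the gripper's body presses on something with over 40 N, if the wrist force passes 120 N, or if a joint passes its speed limit or range.

### The arm

A 6-joint arm with a two-finger parallel gripper is mounted at the origin on the work surface. World frame = base frame: x ahead of the robot, y to its left, z up, the work surface at z = 0. Lengths are in mm, angles in rad, forces in N, time in s.
With the tool pointing down it reaches from about 350 to 775 mm from the base axis. Payload 7.3 kg.
Tool frame: the origin (TCP) lies between the finger pads; the fingertips stand 22 mm ahead of it and the grasp point (between the pads) lies 3 mm ahead of it (nose_length is the distance from the TCP to the fingertips, in mm); z points along the fingers, y is the direction in which the jaws open and shut (so a half turn about z gives the same grasp; the last joint's range is limited). The gripper opens to 92 mm and grips with 3 to 60 N. Pads are 19 mm wide; open, the fingers measure 130 mm over their backs; the gripper's body (75 mm by 190 mm) begins 47 mm behind the grasp point.
Start: joints at [0.986, 0.342, 1.524, -0, 1.275, -0.146], TCP at [223.037, 475.289, 224.041] pointing down, gripper open.
Joint ranges: [-2.53, 2.53], [-0.77, 2.02], [0.04, 2.7], [-1, 4.14], [0.28, 2.66], [-3.11, 3.11]. Speed limits (rad/s): [2.57, 2.57, 3.14, 3.14, 3.14, 3.14].

### API

Orientations are given as [roll, pitch, yaw] about the fixed x, y, z axes, in that order (R = Rz(yaw) Ry(pitch) Rx(roll)).
In Python, from plant import get_obs, capture, close_job, nose_length gives the robot as it stands.
- The arm moves only by the tool step_arm, never from a script. Its argument "increments" is text: rows parted by semicolons, each of 7 numbers parted by spaces: the turn, a rotation vector about the tool's x, y, z in rad, then the shift along the tool's x, y, z in mm, then the opening, from -1 (shut) to 1 (fully open). A call has 1 to 20 rows; each row is the pose to reach, as a shift and turn from the pose commanded when the call began, along the tool's axes at that moment; what a row does not reach only later rows make up. A row lasts 1/8 s, in which the tool goes at most 62.5 mm and 10.7 degrees, less where a joint would pass 70% of its speed; a pose out of reach is approached as far as the arm can. A call with a gripper value outside its range is refused whole. The fingers move at their own pace and stop on an object; the grip force is fixed at half the most. Time passes only in rows, so rows that repeat a pose let the fingers close. It gives the time, the measured TCP pose, the force and the opening at its end, in the units of the state.
- get_obs(): the state, without advancing time (a new reading comes with each control period).
- capture(name): name is "scene" or "side" or "wrist"; returns a dict with "frame" (384x512x3 uint8, red, green, blue), "K" (3x3 intrinsics, pixels), "extrinsics" (4x4, takes a point from world to camera coordinates); the wrist camera has in their place "tool_from_camera" (4x4, takes a point from camera to tool coordinates, whose origin is the TCP and whose axes are the flange's). Camera axes: x right, y down, z forward; pixel columns grow to the right and rows downward; lengths in mm; the calibration is good to about 2 mm. The wrist camera is an equidistant fisheye: a pixel r from the principal point sees the ray r / f radians off the axis. A picture is of the moment at which its call begins: read the wrist's pose just before it. There is no depth.
- close_job(): hands the job in, once; it reports no verdict.
The state is a dict: "time": time; "joint_positions": joint angles; "dq": joint speeds; "tau": joint torques, N m; "tool_pos": TCP position; "tcp_rot": TCP orientation; "contact_force": force on the tool from outside, world axes, zero at the start; "moment": the same for the moment, N m; "grip_width": finger opening in mm.
Only numpy, scipy, OpenCV 4.12 (cv2) and the standard library are available. Lean on these libraries where they do the work, as an engineer would, in place of code of your own. Each camera call takes 0.05 s, during which the arm holds its last target.

## Working session

There is one attempt and no reset: what is moved stays moved. The work goes in short steps, Python scripts to look and compute and a tool call to move; the robot and the scene stay as the last step left them, time stands still between calls to the robot, and variables do not carry over. Pictures are saved under pics/ and viewed, and the job is handed in when it is done.

Besides the shell and the picture viewer there is one more tool, called after "Emit:" in YAML: its name, and indented under it one key for each argument. step_arm: Moves the arm, as the interface text tells. Its arguments: {"type":"object","properties":{"increments":{"type":"string"}},"required":["increments"]}

```bash
ls; mkdir -p pics; python3 - <<'E'
from plant import get_obs,capture,nose_length
import cv2,numpy as np
print(get_obs(), nose_length)
for n in ["scene","side","wrist"]:
    c=capture(n); cv2.imwrite(f"pics/{n}0.png",c["frame"][:,:,::-1])
    print(n,c["K"],c.get("extrinsics",c.get("tool_from_camera")))
E
```

```text
pics
{'time': 0.0, 'joint_positions': array([ 9.86014875e-01,  3.42714236e-01,  1.52502676e+00, -1.29481785e-06,
        1.27542083e+00, -1.45964636e-01]), 'dq': array([-1.43451283e-03,  1.63118684e-03, -9.21957108e-04, -6.77124479e-05,
       -4.38358843e-05, -2.01798947e-04]), 'tau': array([-2.58349050e-03, -4.31266594e+01, -2.44199646e+01,  7.14870170e-02,
        5.63182938e-02, -1.96111473e-04]), 'tool_pos': array([222.78323373, 474.91921671, 223.34598657]), 'tcp_rot': array([-3.14003999e+00, -2.27005127e-04,  2.70277604e+00]), 'contact_force': array([-0.58578402,  0.21183671, -0.16137185]), 'moment': array([-0.03507216, -0.02976972,  0.01438595]), 'grip_width': 91.88840693923777} 22.0
scene [[389.94556206   0.         253.88002791]
 [  0.         389.94556206 188.34475069]
 [  0.           0.           1.        ]] [[ 8.79123699e-01  4.76448263e-01 -1.17717914e-02 -4.61544098e+02]
 [ 3.65176784e-01 -6.89270352e-01 -6.25741399e-01 -1.46159486e+02]
 [-3.06247349e-01  5.45805308e-01 -7.79941746e-01  1.48015292e+03]
 [ 0.00000000e+00  0.00000000e+00  0.00000000e+00  1.00000000e+00]]
side [[362.35386269   0.         251.54744699]
 [  0.         362.35386269 190.66723452]
 [  0.           0.           1.        ]] [[ 8.41604008e-01 -5.39892372e-01 -1.47959364e-02 -4.82533959e+02]
 [-4.04532893e-01 -6.11976386e-01 -6.79586670e-01  2.72420260e+02]
 [ 3.57848896e-01  5.77928308e-01 -7.33446003e-01  8.36282128e+02]
 [ 0.00000000e+00  0.00000000e+00  0.00000000e+00  1.00000000e+00]]
wrist [[297.31863964   0.         255.60147111]
 [  0.         297.31863964 189.98149759]
 [  0.           0.           1.        ]] [[-7.72513093e-04 -9.66914472e-01 -2.55099601e-01  6.92867435e+01]
 [ 9.99999511e-01 -5.89612581e-04 -7.93446079e-04 -9.67287321e-01]
 [ 6.16784562e-04 -2.55100089e-01  9.66914455e-01 -1.59412173e+02]
 [ 0.00000000e+00  0.00000000e+00  0.00000000e+00  1.00000000e+00]]
```

View pics/scene0.png

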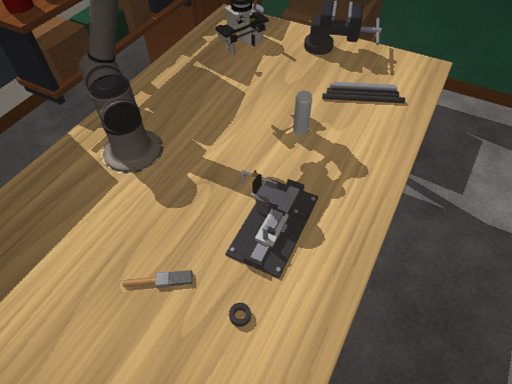

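View pics/side0.png

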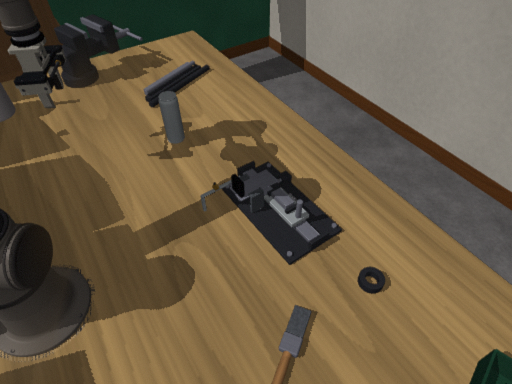

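View pics/wrist0.png

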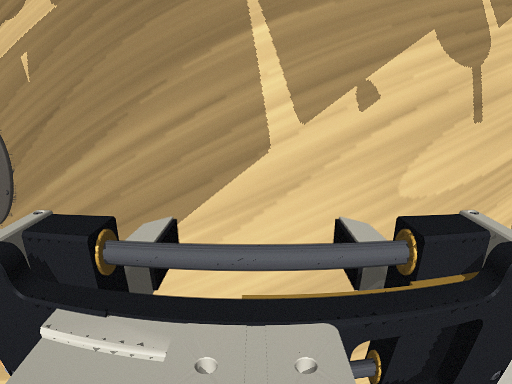

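```bash
python3 - <<'E'
import cv2
a=cv2.imread("pics/scene0.png")[160:285,215:335]; cv2.imwrite("pics/s_crop.png",cv2.resize(a,None,fx=4.8,fy=4.8,interpolation=cv2.INTER_CUBIC))
a=cv2.imread("pics/side0.png")[150:270,195:350]; cv2.imwrite("pics/d_crop.png",cv2.resize(a,None,fx=5,fy=5,interpolation=cv2.INTER_CUBIC))
E
```

```text
(no output)
```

View pics/s_crop.png

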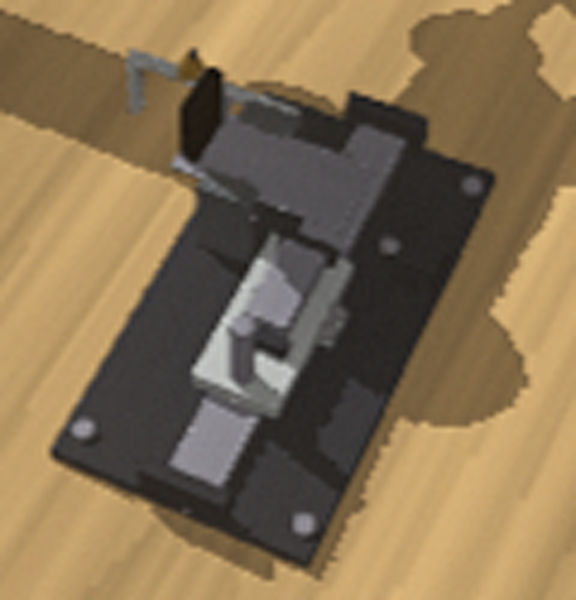

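View pics/d_crop.png

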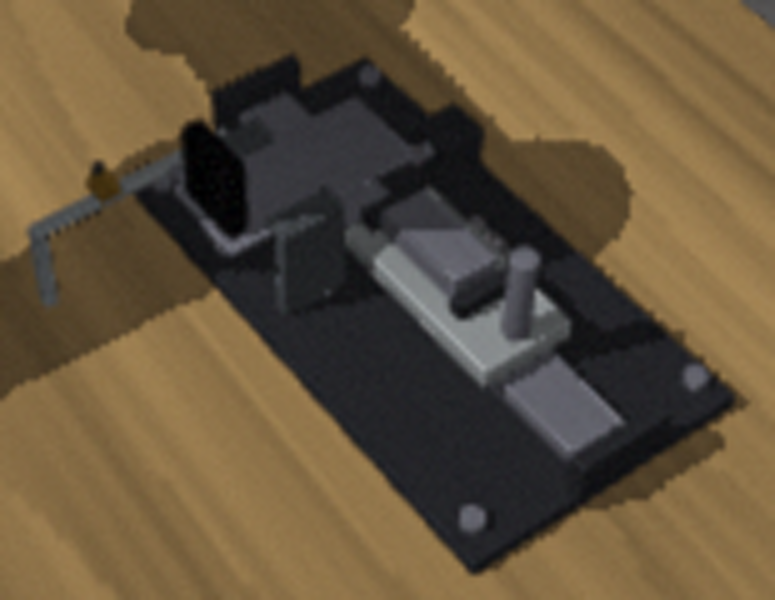

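```bash
cat > h.py <<'E'
import numpy as np,cv2
from plant import get_obs,capture
from scipy.spatial.transform import Rotation as R
def cal(n):
    c=capture(n); return c["K"],c["extrinsics"],c["frame"]
def ray(K,T,uv):
    d=np.linalg.inv(K)@[uv[0],uv[1],1]; Rm=T[:3,:3]; o=-Rm.T@T[:3,3]; d=Rm.T@d
    return o,d/np.linalg.norm(d)
def onz(o,d,z): return o+d*(z-o[2])/d[2]
def tri(a,b):
    A=np.zeros((3,3));v=np.zeros(3)
    for o,d in (a,b):
        P=np.eye(3)-np.outer(d,d);A+=P;v+=P@o
    p=np.linalg.solve(A,v); return p,[np.linalg.norm((np.eye(3)-np.outer(d,d))@(p-o)) for o,d in (a,b)]
E
python3 - <<'E'
from h import *
Ks,Ts,_=cal("scene");Kd,Td,_=cal("side")
s=lambda x,y:ray(Ks,Ts,((x+.5)/4.8-.5+215,(y+.5)/4.8-.5+160))
d=lambda x,y:ray(Kd,Td,((x+.5)/5-.5+195,(y+.5)/5-.5+150))
L=lambda p:np.round(p,1)
W=[];F=[]
for nm,r,f in [("s--",s(52,452),(-50,-165)),("s+-",s(309,560),(130,-165)),("s++",s(495,176),(130,165)),("d--",d(474,563),(-50,-165)),("d+-",d(742,397),(130,-165))]:
    p=onz(*r,12);print(nm,L(p));W.append(p[:2]);F.append(f)
W=np.array(W);F=np.array(F,float)
cw,cf=W.mean(0),F.mean(0);U,S,Vt=np.linalg.svd((F-cf).T@(W-cw));Rm=(U@Vt).T
t=cw-Rm@cf;print("yaw",np.arctan2(Rm[1,0],Rm[0,0]),"t",L(t),"res",L(W-(F@Rm.T+t)))
def fx(p): return L(np.r_[Rm.T@(p[:2]-t),p[2]])
for nm,a,b in [("post",s(243,326),d(522,256)),("ptr",s(192,55),d(99,168)),("barcorner",s(132,58),d(37,232)),("bolt--",s(84,430),d(473,518)),("bolt+-",s(303,523),d(695,377))]:
    p,e=tri(a,b);print(nm,L(p),L(e),fx(p))
for nm,r,z in [("post s",s(243,326),101),("post d",d(522,256),101),("handle top s",s(217,72),124),("handle d top near",d(200,125),124)]:
    p=onz(*r,z);print(nm,L(p),fx(p))
# loose objects
for nm,uv,K,T in [("can s",(302,130),Ks,Ts),("collar s",(240,316),Ks,Ts),("brush",(175,280),Ks,Ts)]:
    p=onz(*ray(K,T,uv),5);print(nm,L(p),fx(p))
E
```

```text
s-- [ 546.9 -221.1   12. ]
s+- [ 722.6 -211.1   12. ]
s++ [708.6 113.7  12. ]
d-- [ 545.1 -217.8   12. ]
d+- [ 725.1 -214.    12. ]
yaw 0.044366189673312885 t [587.3 -53.7] res [[ 2.1 -0.3]
 [-1.9  1.7]
 [-1.3 -3.2]
 [ 0.4  3. ]
 [ 0.6 -1.2]]
post [ 635.1 -130.   100.3] [1.6 1.6] [ 44.3 -78.3 100.3]
ptr [494.8  63.1  78.8] [0.6 0.6] [-87.3 120.8  78.8]
barcorner [450.5  55.5  60.2] [1. 1.] [-131.9  115.2   60.2]
bolt-- [ 558.2 -199.5   16.8] [0.6 0.6] [ -35.6 -144.3   16.8]
bolt+- [ 709.6 -193.2   17.7] [0.2 0.2] [ 115.9 -144.8   17.7]
post s [ 635.6 -132.3  101. ] [ 44.8 -80.7 101. ]
post d [ 635.  -128.6  101. ] [ 44.3 -76.9 101. ]
handle top s [535.9  22.3 124. ] [-48.   78.2 124. ]
handle d top near [536.6  21.6 124. ] [-47.4  77.5 124. ]
can s [526.2 394.4   5. ] [-41.3 450.4   5. ]
collar s [ 679.3 -364.5    5. ] [  78.1 -314.5    5. ]
brush [ 459.1 -361.5    5. ] [-141.8 -301.8    5. ]
```

```bash
cat >> h.py <<'E'
def inc(cmd,tgt):
    # cmd,tgt: (x,y,z,yaw) tool pointing down -> rotz, tool shift
    y=cmd[3]; d=np.array(tgt[:3])-cmd[:3]
    X=np.array([np.cos(y),np.sin(y),0]);Y=np.array([np.sin(y),-np.cos(y),0])
    print("rz %.4f shift %.1f %.1f %.1f"%(-(tgt[3]-y),d@X,d@Y,-d[2]))
E
python3 - <<'E'
from h import *
inc((223.0,475.3,224,2.7028),(635,-130,165,3.186))
E
```

```text
rz -0.4832 shift -630.1 -372.9 59.0
```

Emit:
step_arm:
  increments: "0 0 -0.10 -150 -90 0 1;0 0 -0.25 -300 -180 10 1;0 0 -0.4832 -450 -270 30 1;0 0 -0.4832 -560 -330 59 1;0 0 -0.4832 -630 -373 59 1;0 0 -0.4832 -630 -373 59 1;0 0 -0.4832 -630 -373 59 1;0 0 -0.4832 -630 -373 59 1;0 0 -0.4832 -630 -373 59 1;0 0 -0.4832 -630 -373 59 1;0 0 -0.4832 -630 -373 59 1;0 0 -0.4832 -630 -373 59 1;0 0 -0.4832 -630 -373 59 1;0 0 -0.4832 -630 -373 59 1;0 0 -0.4832 -630 -373 59 1;0 0 -0.4832 -630 -373 59 1"

```text
time: 2.25
tool_pos: [634.7, -128.8, 165.7]
tcp_rot: [-3.142, 0.001, -3.096]
contact_force: [0.3, 0.3, 0.3]
grip_width: 91.8
```

```bash
python3 - <<'E'
from h import *
print(get_obs())
c=capture("wrist"); cv2.imwrite("pics/w1.png",c["frame"][:,:,::-1])
E
```

```text
{'time': 2.25, 'joint_positions': array([-3.18587081e-01,  6.13252915e-01,  1.23985290e+00,  1.78747140e-04,
        1.28788412e+00, -1.93532747e+00]), 'dq': array([-0.00387732,  0.00287587, -0.00441227, -0.00021905, -0.00213313,
       -0.00090365]), 'tau': array([-1.53754293e-01, -5.63598061e+01, -2.45029843e+01, -6.56756060e-02,
        5.98845561e-02,  2.02124225e-03]), 'tool_pos': array([ 634.73046095, -128.84188601,  165.67325388]), 'tcp_rot': array([-3.14153817e+00,  6.24311133e-04, -3.09569842e+00]), 'contact_force': array([0.34896569, 0.26012681, 0.26719933]), 'moment': array([0.05656074, 0.10787559, 0.02749295]), 'grip_width': 91.77266206206058}
```

View pics/w1.png

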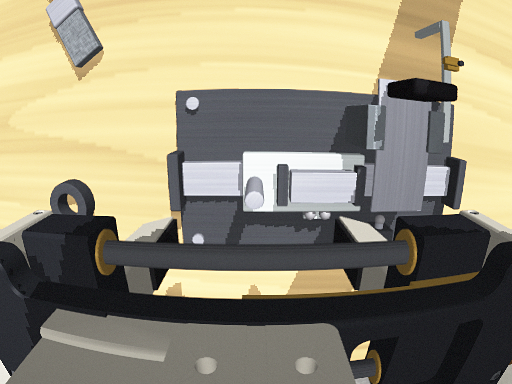

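```bash
cat >> h.py <<'E'
def wray(c,o,uv):
    K=c["K"];v=np.array([(uv[0]-K[0,2])/K[0,0],(uv[1]-K[1,2])/K[1,1]]);th=np.linalg.norm(v)
    d=np.r_[v/th*np.sin(th),np.cos(th)] if th>0 else np.array([0,0,1.])
    T=c["tool_from_camera"];Rw=R.from_euler("xyz",o["tcp_rot"]).as_matrix()
    return Rw@T[:3,3]+o["tool_pos"],Rw@T[:3,:3]@d
E
python3 - <<'E'
import cv2
a=cv2.imread("pics/w1.png")
cv2.imwrite("pics/w1a.png",cv2.resize(a[140:220,165:305],None,fx=5.5,fy=5.5,interpolation=cv2.INTER_CUBIC))
cv2.imwrite("pics/w1b.png",cv2.resize(a[10:130,350:480],None,fx=5,fy=5,interpolation=cv2.INTER_CUBIC))
E
```

```text
(no output)
```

View pics/w1a.png

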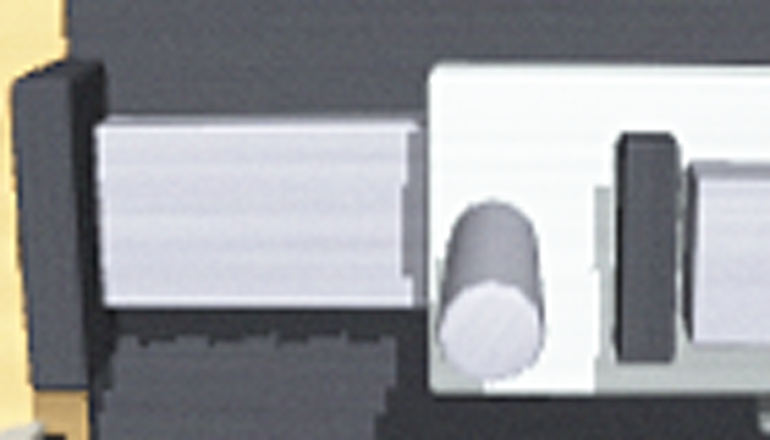

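View pics/w1b.png

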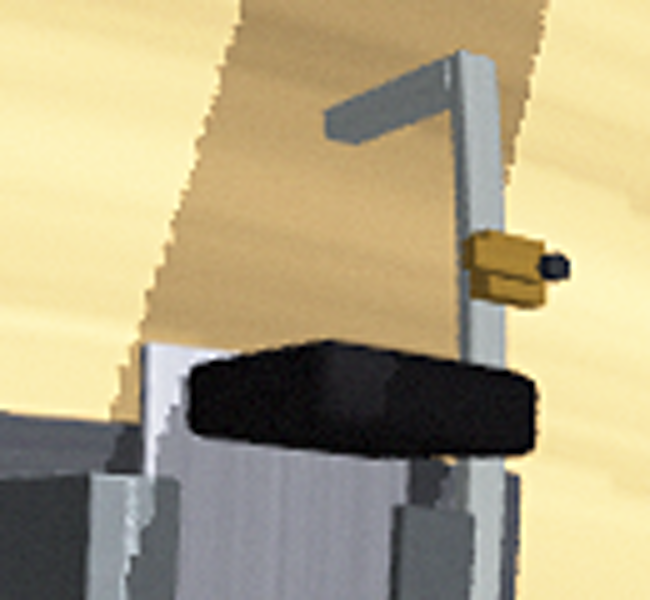

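```bash
python3 - <<'E'
from h import *
o=get_obs();c=capture("wrist")
t=np.array([587.3,-53.7]);a=0.044;Rm=np.array([[np.cos(a),-np.sin(a)],[np.sin(a),np.cos(a)]])
def sh(n,uv,z):
    p=onz(*wray(c,o,uv),z);print(n,np.round(p,1),np.round(Rm.T@(p[:2]-t),1))
A=lambda x,y:((x+.5)/5.5-.5+165,(y+.5)/5.5-.5+140)
B=lambda x,y:((x+.5)/5-.5+350,(y+.5)/5-.5+10)
sh("post",A(491,332),101)
sh("slab trailing near corner",A(431,66),41)
sh("plate -- corner",(177,92),12)
sh("ptr brass top near L",B(480,232),75)
sh("ptr brass top R",B(545,243),75)
sh("ptr brass top far L",B(480,270),75)
sh("handle top corner L far",B(192,365),124);sh("handle R",B(533,380),124)
sh("handle base?",B(335,342),124)
sh("handle top far",B(380,455),124)
E
```

```text
post [ 632.5 -131.1  101. ] [ 41.7 -79.3]
slab trailing near corner [ 602.6 -143.3   41. ] [ 11.3 -90.2]
plate -- corner [ 544.2 -217.3   12. ] [ -50.3 -161.5]
ptr brass top near L [490.2  46.2  75. ] [-92.6 104.1]
ptr brass top R [488.6  63.2  75. ] [-93.5 121.1]
ptr brass top far L [497.9  46.3  75. ] [-84.9 103.8]
handle top corner L far [535.1 -39.9 124. ] [-51.5  16.1]
handle R [526.6  22.8 124. ] [-57.2  79.1]
handle base? [527.8 -15.9 124. ] [-57.8  40.4]
handle top far [543.6  -6.7 124. ] [-41.6  48.9]
```

Emit:
step_arm:
  increments: "0 0 0 1 -1 35 1;0 0 0 1 -1 69 1;0 0 0 1 -1 69 1;0 0 0 1 -1 69 1;0 0 0 1 -1 69 -1;0 0 0 1 -1 69 -1;0 0 0 1 -1 69 -1;0 0 0 1 -1 69 -1;0 0 0 1 -1 69 -1;0 0 0 1 -1 69 -1;0 0 0 1 -1 69 -1;0 0 0 1 -1 69 -1"

```text
time: 3.85
tool_pos: [633.9, -131.0, 96.0]
tcp_rot: [3.141, -0.0, -3.097]
contact_force: [0.0, 3.2, -0.8]
grip_width: 15.9
```

```bash
python3 - <<'E'
from h import *
o=get_obs();print(o["tool_pos"],o["contact_force"],o["grip_width"])
c=capture("wrist"); cv2.imwrite("pics/w2.png",c["frame"][:,:,::-1])
E
```

```text
[ 633.92184852 -131.00735518   95.99795573] [ 0.01197457  3.16164421 -0.80900134] 15.90481678479718
```

View pics/w2.png

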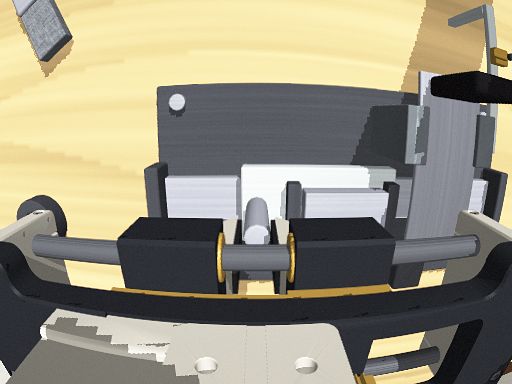

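Emit:
step_arm:
  increments: "0 0 0 0 12 0 -1;0 0 0 0 24 0 -1;0 0 0 0 36 0 -1;0 0 0 0 48 0 -1;0 0 0 0 54 0 -1;0 0 0 0 54 0 -1;0 0 0 0 54 0 -1"

```text
time: 4.78
tool_pos: [631.6, -77.0, 96.0]
tcp_rot: [3.141, 0.0, -3.097]
contact_force: [1.0, 1.7, -1.3]
grip_width: 12.4
```

Emit:
step_arm:
  increments: "0 0 0 0 2 0 -1;0 0 0 0 2 0 -1;0 0 0 0 4 0 -1;0 0 0 0 4 0 -1"

```text
time: 5.28
tool_pos: [631.4, -73.1, 96.0]
tcp_rot: [3.141, 0.0, -3.097]
contact_force: [1.1, -0.4, -2.2]
grip_width: 12.7
```

Emit:
step_arm:
  increments: "0 0 0 0 2 0 -1;0 0 0 0 2 0 -1"

```text
time: 5.52
tool_pos: [631.4, -71.6, 96.1]
tcp_rot: [-3.141, 0.0, -3.097]
contact_force: [1.7, -4.0, -2.3]
grip_width: 12.6
```

Emit:
step_arm:
  increments: "0 0 0 0 2 0 -1;0 0 0 0 2 0 -1"

```text
time: 5.78
tool_pos: [631.3, -70.1, 96.0]
tcp_rot: [-3.14, 0.0, -3.097]
contact_force: [1.6, -6.1, -2.2]
grip_width: 12.4
```

Emit:
step_arm:
  increments: "0 0 0 0 2 0 -1;0 0 0 0 2 0 -1"

```text
time: 6.02
tool_pos: [631.2, -67.5, 96.0]
tcp_rot: [-3.141, 0.0, -3.097]
contact_force: [1.8, -3.4, -1.8]
grip_width: 12.7
```

Emit:
step_arm:
  increments: "0 0 0 0 2 0 -1;0 0 0 0 2 0 -1"

```text
time: 6.28
tool_pos: [631.0, -64.5, 96.0]
tcp_rot: [3.141, 0.0, -3.097]
contact_force: [1.9, -1.3, -1.6]
grip_width: 12.7
```

```bash
python3 - <<'E'
from h import *
c=capture("wrist"); cv2.imwrite("pics/w3.png",c["frame"][:,:,::-1])
f=capture("side")["frame"][:,:,::-1]; cv2.imwrite("pics/d3.png",cv2.resize(f[120:270,185:350],None,fx=4.8,fy=4,interpolation=cv2.INTER_CUBIC))
E
```

```text
(no output)
```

View pics/w3.png

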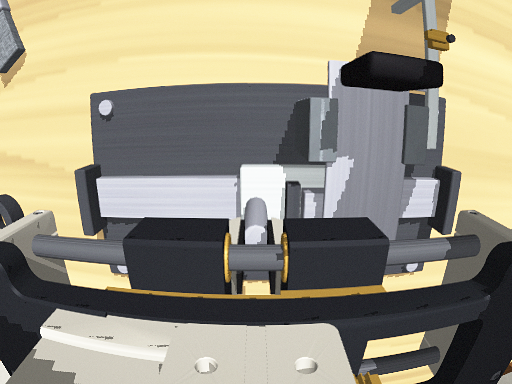

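View pics/d3.png

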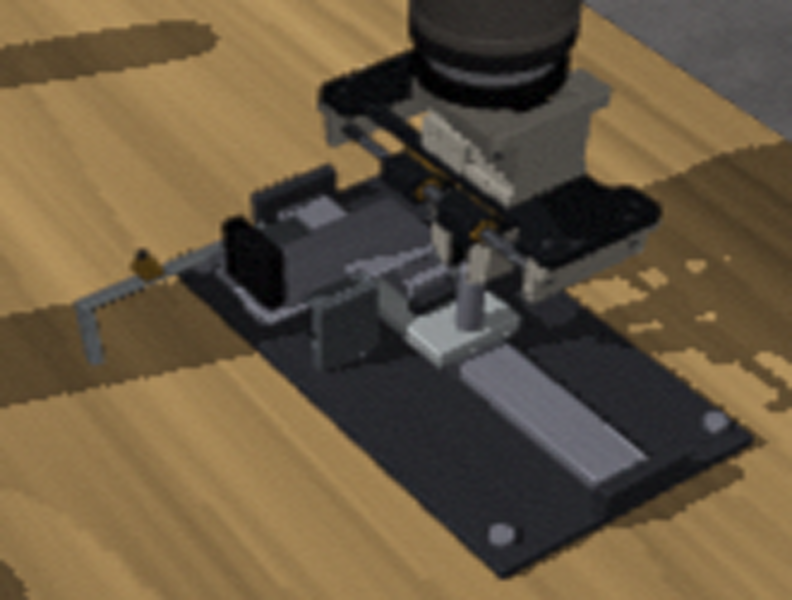

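Emit:
step_arm:
  increments: "0 0 0 0 2 0 -1;0 0 0 0 2 0 -1"

```text
time: 6.62
tool_pos: [630.9, -62.4, 96.0]
tcp_rot: [3.141, 0.0, -3.097]
contact_force: [1.9, 0.9, -1.7]
grip_width: 12.6
```

Emit:
step_arm:
  increments: "0 0 0 0 2 0 -1;0 0 0 0 2 0 -1"

```text
time: 6.88
tool_pos: [630.8, -60.4, 96.0]
tcp_rot: [3.141, 0.0, -3.097]
contact_force: [3.0, 2.5, -2.7]
grip_width: 12.3
```

Emit:
step_arm:
  increments: "0 0 0 0 1 0 -1;0 0 0 0 1 0 -1"

```text
time: 7.12
tool_pos: [630.8, -59.7, 96.0]
tcp_rot: [3.141, 0.0, -3.097]
contact_force: [2.6, 3.4, -1.2]
grip_width: 12.8
```

Emit:
step_arm:
  increments: "0 0 0 0 1 0 -1;0 0 0 0 1 0 -1"

```text
time: 7.38
tool_pos: [630.8, -58.9, 96.0]
tcp_rot: [3.141, 0.0, -3.097]
contact_force: [3.1, 3.4, -1.5]
grip_width: 12.9
```

Emit:
step_arm:
  increments: "0 0 0 0 1 0 -1;0 0 0 0 1 0 -1;0 0 0 0 1 0 -1"

```text
time: 7.75
tool_pos: [630.7, -57.8, 96.0]
tcp_rot: [3.141, 0.0, -3.097]
contact_force: [3.5, 3.4, -1.0]
grip_width: 12.5
```

Emit:
step_arm:
  increments: "0 0 0 0 1 0 -1;0 0 0 0 1 0 -1;0 0 0 0 1 0 -1"

```text
time: 8.12
tool_pos: [630.7, -57.1, 96.0]
tcp_rot: [3.142, 0.0, -3.097]
contact_force: [2.9, 2.8, -2.3]
grip_width: 12.5
```

Emit:
step_arm:
  increments: "0 0 0 0 0 0 -0.4;0 0 0 0 0 0 -0.4;0 0 0 0 0 0 -0.4;0 0 0 0 0 -20 -0.4;0 0 0 0 0 -70 -0.4;0 0 0 0 0 -70 0.5;0 0 0 0 0 -70 0.5;0 0 0 0 0 -70 0.5"

```text
time: 9.12
tool_pos: [629.8, -57.1, 164.6]
tcp_rot: [3.141, -0.003, -3.097]
contact_force: [0.4, 0.6, 0.5]
grip_width: 52.7
```

```bash
python3 - <<'E'
from h import *
o=get_obs();print(o)
c=capture("wrist"); cv2.imwrite("pics/w4.png",c["frame"][:,:,::-1])
cv2.imwrite("pics/w4a.png",cv2.resize(c["frame"][120:220,150:310,::-1],None,fx=5,fy=5,interpolation=cv2.INTER_CUBIC))
E
```

```text
{'time': 9.125, 'joint_positions': array([-2.11441266e-01,  5.87855404e-01,  1.28914967e+00, -2.10046563e-05,
        1.26732388e+00, -1.82657874e+00]), 'dq': array([ 0.00159692,  0.00304161, -0.00264352,  0.00093592,  0.00077063,
       -0.00060278]), 'tau': array([ 6.42269966e-03, -5.58276165e+01, -2.45670819e+01, -5.75918821e-02,
        7.54856458e-02, -4.76812011e-05]), 'tool_pos': array([629.82628461, -57.05834283, 164.57954555]), 'tcp_rot': array([ 3.14091974e+00, -2.65234596e-03, -3.09724431e+00]), 'contact_force': array([0.40722475, 0.55465767, 0.49660629]), 'moment': array([-0.00029455,  0.04235337, -0.03213484]), 'grip_width': 52.711770557682065}
```

View pics/w4.png

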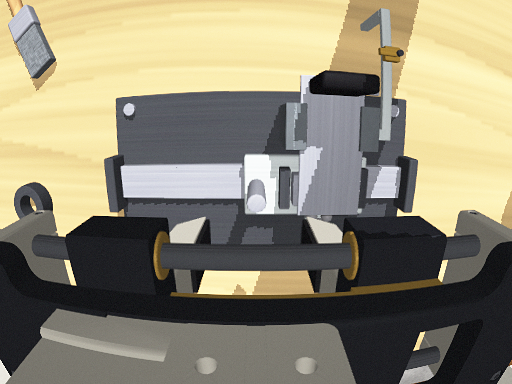

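View pics/w4a.png

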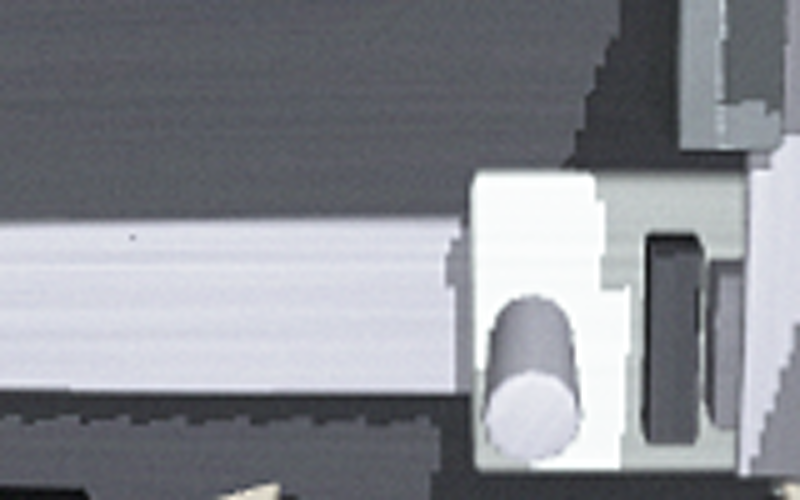

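```bash
python3 - <<'E'
from h import *
o=get_obs();c=capture("wrist")
cv2.imwrite("pics/w4c.png",cv2.resize(c["frame"][80:220,95:165,::-1],None,fx=4.2,fy=4.2,interpolation=cv2.INTER_CUBIC))
cv2.imwrite("pics/w4d.png",cv2.resize(c["frame"][30:220,290:430,::-1],None,fx=4.2,fy=3.1,interpolation=cv2.INTER_CUBIC)) if 0 else cv2.imwrite("pics/w4d.png",cv2.resize(c["frame"][30:220,290:430,::-1],None,fx=3.1,fy=3.1,interpolation=cv2.INTER_CUBIC))
t=np.array([587.3,-53.7]);a=0.044;Rm=np.array([[np.cos(a),-np.sin(a)],[np.sin(a),np.cos(a)]])
def sh(n,uv,z):
    p=onz(*wray(c,o,uv),z);print(n,np.round(p,1),np.round(Rm.T@(p[:2]-t),1))
A=lambda x,y:((x+.5)/5-.5+150,(y+.5)/5-.5+120)
sh("post",A(532,415),101);sh("slab end",A(471,300),41);sh("guide -y edge near",A(680,140),78)
sh("plate--",(117,98),12);sh("plate-+",(406,97),12)
E
```

```text
post [629.2 -57.4 101. ] [41.7 -5.5]
slab end [624.6 -69.4  41. ] [ 36.6 -17.4]
guide -y edge near [587.4 -34.5  78. ] [ 0.9 19.2]
plate-- [ 543.1 -216.    12. ] [ -51.3 -160.2]
plate-+ [526.3 107.8  12. ] [-53.8 164.1]
```

View pics/w4c.png

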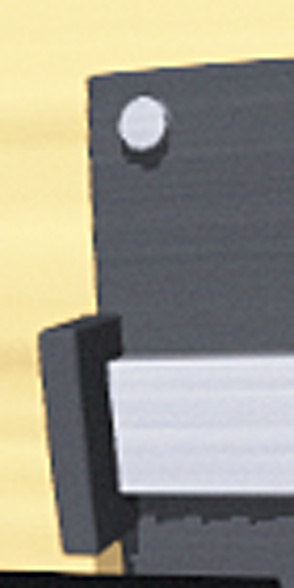

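View pics/w4d.png

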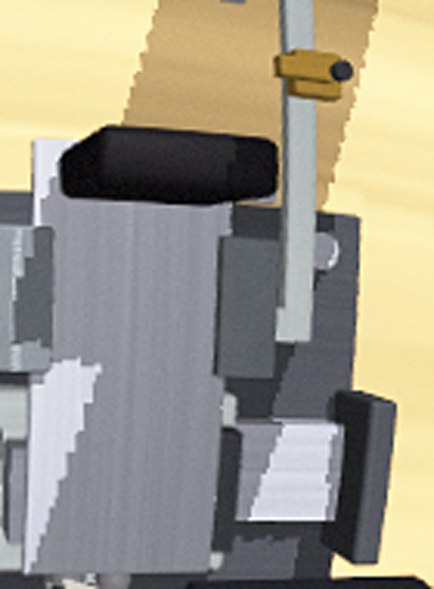

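Emit:
step_arm:
  increments: "0 0 0.17 10 7 0 0.5;0 0 0.34 20 14 0 0.5;0 0 0.51 31 22 0 0.5;0 0 0.68 41 29 0 0.5;0 0 0.85 52 36 0 0.5;0 0 1.02 62 43 0 0.5;0 0 1.19 72 51 0 0.5;0 0 1.36 83 58 0 0.5;0 0 1.53 93 65 0 0.5;0 0 1.571 93 65 0 0.5;0 0 1.571 93 65 0 0.5;0 0 1.571 93 65 0 0.5;0 0 1.571 93 65 0 0.5"

```text
time: 10.85
tool_pos: [534.9, 3.6, 165.9]
tcp_rot: [-3.141, -0.0, 1.615]
contact_force: [0.1, 0.4, 0.1]
grip_width: 68.8
```

```bash
python3 - <<'E'
from h import *
o=get_obs();print(o["tool_pos"],o["tcp_rot"],o["grip_width"])
c=capture("wrist"); cv2.imwrite("pics/w5.png",c["frame"][:,:,::-1])
E
```

```text
[534.88901819   3.57113123 165.85058125] [-3.14139321e+00 -5.81958747e-05  1.61540141e+00] 68.81183116973442
```

View pics/w5.png

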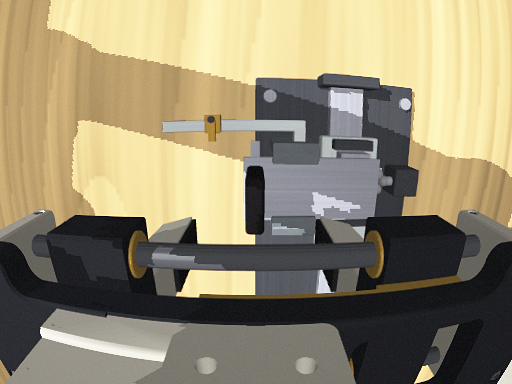

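```bash
python3 - <<'E'
import cv2
a=cv2.imread("pics/w5.png")
cv2.imwrite("pics/w5a.png",cv2.resize(a[100:240,150:310],None,fx=4.8,fy=4.2,interpolation=cv2.INTER_CUBIC) if 0 else cv2.resize(a[105:240,155:315],None,fx=4.4,fy=4.4,interpolation=cv2.INTER_CUBIC))
E
```

```text
(no output)
```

View pics/w5a.png

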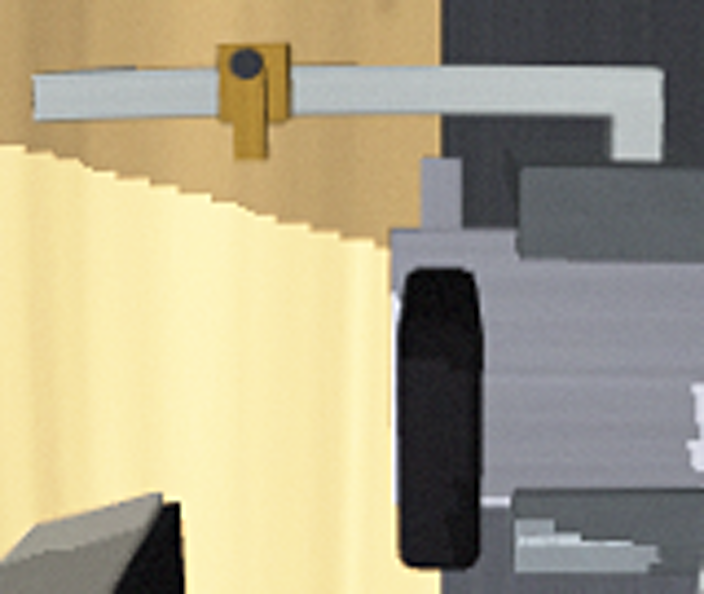

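```bash
python3 - <<'E'
from h import *
o=get_obs();c=capture("wrist")
A=lambda x,y:((x+.5)/4.4-.5+155,(y+.5)/4.4-.5+105)
def P(n,uv,z):
    p=onz(*wray(c,o,uv),z);print(n,np.round(p,1));return p
a=P("tooth",A(441.5,160),72);P("toothL",A(421,160),72);P("toothR",A(462,160),72)
b=P("ptr",A(252,157),75);P("ptrL",A(235,157),75);P("ptrR",A(268,157),75)
P("hL",A(398,420),124);P("hR",A(482,420),124);P("htop",A(438,268),124);P("hbot",A(438,568),124)
for y in(.044,.05):
    print(y,(b-a)[:2]@[np.cos(y),np.sin(y)],(b-a)[:2]@[-np.sin(y),np.cos(y)])
E
```

```text
tooth [531.   47.6  72. ]
toothL [527.   47.4  72. ]
toothR [535.   47.8  72. ]
ptr [494.5  47.2  75. ]
ptrL [491.2  47.1  75. ]
ptrR [497.6  47.3  75. ]
hL [525.7  10.5 124. ]
hR [539.2  11.1 124. ]
htop [531.1  35.5 124. ]
hbot [533.2 -15.  124. ]
0.044 -36.489287128164236 1.1763207806768883
0.05 -36.481572440629755 1.3952340161233707
```

Emit:
step_arm:
  increments: "0 0 0 1 -2 30 0.5;0 0 0 1 -2 59 0.5;0 0 0 1 -2 59 0.5;0 0 0 1 -2 59 0.5;0 0 0 1 -2 59 -1;0 0 0 1 -2 59 -1;0 0 0 1 -2 59 -1;0 0 0 1 -2 59 -1;0 0 0 1 -2 59 -1;0 0 0 1 -2 59 -1;0 0 0 1 -2 59 -1"

```text
time: 12.32
tool_pos: [533.9, 4.6, 107.1]
tcp_rot: [3.139, -0.0, 1.615]
contact_force: [5.6, 0.5, -3.5]
grip_width: 13.4
```

```bash
python3 - <<'E'
from h import *
o=get_obs();print(o["tool_pos"],o["tcp_rot"],o["contact_force"],o["grip_width"])
c=capture("wrist"); cv2.imwrite("pics/w6.png",c["frame"][:,:,::-1])
E
```

```text
[533.94228524   4.60568239 107.05038116] [ 3.13907950e+00 -8.02354692e-05  1.61472257e+00] [ 5.64903851  0.5085184  -3.54233006] 13.414974681034158
```

View pics/w6.png

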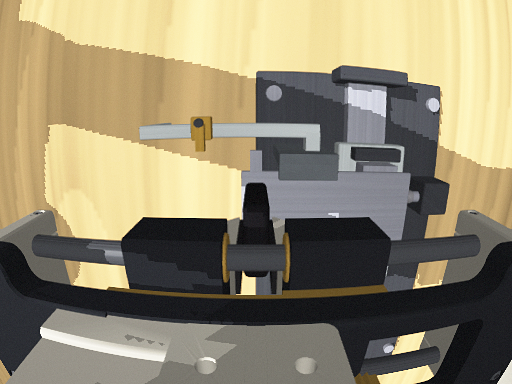

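Emit:
step_arm:
  increments: "0 0 0 0 -8 0 -1;0 0 0 0 -16 0 -1;0 0 0 0 -24 0 -1;0 0 0 0 -32 0 -1;0 0 0 0 -36 0 -1;0 0 0 0 -36 0 -1;0 0 0 0 -36 0 -1;0 0 0 0 -36 0 -1"

```text
time: 13.38
tool_pos: [498.8, 3.1, 107.1]
tcp_rot: [3.137, -0.0, 1.615]
contact_force: [7.9, 1.2, -6.4]
grip_width: 13.7
```

```bash
python3 - <<'E'
from h import *
o=get_obs();print(o["tool_pos"],o["tcp_rot"],o["contact_force"],o["grip_width"])
c=capture("wrist"); f=c["frame"][:,:,::-1];cv2.imwrite("pics/w7.png",f)
cv2.imwrite("pics/w7a.png",cv2.resize(f[105:215,200:340],None,fx=5,fy=5,interpolation=cv2.INTER_CUBIC))
E
```

```text
[498.83701014   3.12111128 107.06180522] [ 3.13735354e+00 -1.62702845e-04  1.61463903e+00] [ 7.90612396  1.16540884 -6.36753672] 13.6824431734048
```

View pics/w7a.png

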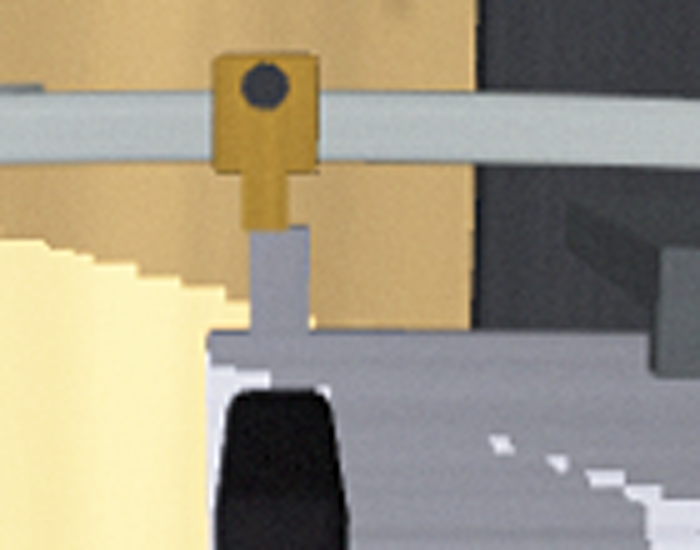

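View pics/w7.png

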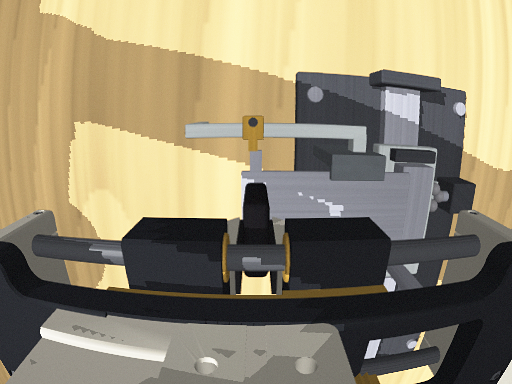

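Emit:
step_arm:
  increments: "0 0 0 0 -2 0 -1;0 0 0 0 -2 0 -1;0 0 0 0 -2 0 -1;0 0 0 0 -2 0 -1"

```text
time: 13.92
tool_pos: [496.9, 3.1, 107.1]
tcp_rot: [3.137, -0.0, 1.615]
contact_force: [9.1, 2.4, -7.4]
grip_width: 13.5
```

```bash
python3 - <<'E'
from h import *
o=get_obs();print(o["tool_pos"],o["tcp_rot"],o["contact_force"],o["grip_width"])
c=capture("wrist"); f=c["frame"][:,:,::-1]
cv2.imwrite("pics/w8a.png",cv2.resize(f[105:215,200:340],None,fx=5,fy=5,interpolation=cv2.INTER_CUBIC))
f=capture("side")["frame"][:,:,::-1]; cv2.imwrite("pics/d8.png",cv2.resize(f[120:270,185:350],None,fx=4,fy=4,interpolation=cv2.INTER_CUBIC))
E
```

```text
[496.90149799   3.05189499 107.06156209] [ 3.13723884e+00 -1.64741365e-04  1.61462855e+00] [ 9.09795857  2.35156374 -7.44013293] 13.489236395087602
```

View pics/w8a.png

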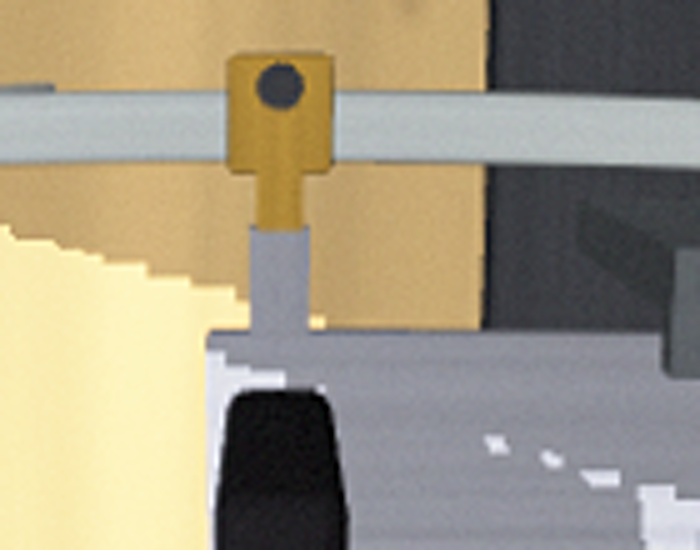

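View pics/d8.png

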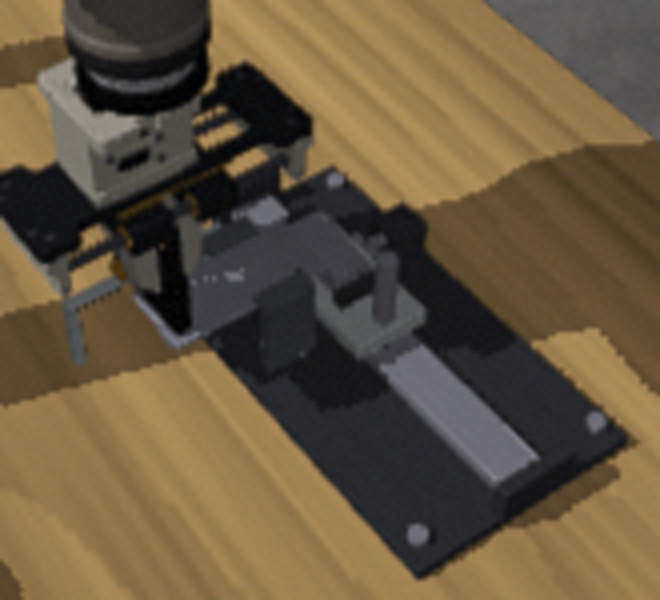

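```bash
python3 - <<'E'
from h import *
K,T,_=cal("side")
p=onz(*ray(K,T,((384.5)/4-.5+185,(257.5)/4-.5+120)),101);print(p)
o=get_obs();print(o["dq"],o["grip_width"],o["time"])
from plant import close_job
print(close_job())
E
```

```text
[631.09766897 -54.89067598 101.        ]
[ 0.00066887 -0.00131506 -0.0003194   0.00036185  0.00074784 -0.00033677] 13.71637397485241 14.075
the job is handed in; nothing more can be done
None
```

I slid the carrier into the station's detent with the shield still shut. I then pinched the shield handle, pulled it out about 37 mm, and handed the job in at about 14 s still holding it there. The hand-in gives no verdict, so whether it passed isn't confirmed.

- **Carrier:** The push force rose to about 6 N and then reversed as the carrier entered the detent. After release, the wrist camera put the post at fixture y = -5.5 mm, against -6 mm when seated.
- **Side-camera disagreement:** A rougher single reading at the end put the post about 2.5 mm further along than the wrist camera did. That camera had read about 2 mm further along than the arm's own grip position at the start as well, so I took it as calibration error.
- **Odd grip on the post:** The finger opening fell from 15.9 mm at the grasp to about 12.5 mm during the slide. I didn't find out why, but the carrier moved as commanded.
- **Shield:** In the last wrist picture the tooth and pointer centres matched to about 0.1 mm. The grip was 13.5–13.7 mm on the 14 mm plate, about 9 N of spring load showed at the wrist, and the arm was still.
- **Can, brush and collar:** The arm was never planned near them and nothing suggested contact. I did not measure their positions again at the end.

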